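Bolt the drying chest and test its limit switch

ROBOT

A 6-joint arm with a two-finger parallel gripper is mounted at the origin on the work surface. World frame = base frame: x ahead of the robot, y to its left, z up, the work surface at z = 0. Lengths are in m, angles in rad, forces in N, time in s.
With the tool pointing down it reaches from about 0.275 to 0.725 m from the base axis. Payload 5.6 kg.
Tool frame: the origin (TCP) lies midway between the tips of the shut fingers; the grasp point (between the pads) lies 19 mm behind it; x points along the fingers, z is the direction in which the jaws open and shut, and the axes are right-handed (so a half turn about x gives the same grasp; the last joint's range is limited). The gripper opens to 85 mm and grips with 20 to 120 N. Pads are 22 mm wide; open, the fingers measure 114 mm over their backs; the gripper's body (76 mm by 85 mm) begins 54 mm behind the grasp point. The pads swing forward as they close: fully open they stand 13 mm farther back than shut.
Start: joints at [1.584, 0.255, 0.108, 0, -1.424, -0.285], TCP at [0.148, 0.53, 0.231] pointing down, gripper open.
Joint ranges: [-2.95, 2.95], [-1.21, 1.97], [-1.09, 1.5], [-2.87, 1.71], [-2.94, -0.07], [-3.05, 3.05]. Speed limits (rad/s): [2.57, 2.57, 3.14, 3.14, 3.14, 3.14].

INTERFACE

Orientations are given as a unit quaternion [x, y, z, w].
In Python, from station import arm gives the robot as it stands. The module is installed in compiled form; this text tells all that it offers.
- The arm moves only by the tool move_arm, never from a script. Its arguments are lists of equal length, an entry for each row: "dr": the turn, a rotation vector about the tool's x, y, z in degrees, a list of three; "xyz": the shift along the tool's x, y, z in cm, a list of three; "jaw": the closure, from 0 (fully open) to 1 (shut). In form: {"dr": [[wx, wy, wz], ...], "xyz": [[x, y, z], ...], "jaw": [jaw, ...]}. A call has 1 to 12 rows; each row is the pose to reach, as a shift and turn from the pose commanded when the call began, along the tool's axes at that moment; what a row does not reach only later rows make up. A row lasts 1/8 s, in which the tool goes at most 62.5 mm and 10.7 degrees, less where a joint would pass 70% of its speed; a pose out of reach is approached as far as the arm can. A call with a gripper value outside its range is refused whole. The fingers move at their own pace and stop on an object; "grip_force" is the grip in N (left out, the last holds). Time passes only in rows, so rows that repeat a pose let the fingers close. It gives the time, the measured TCP pose, the force and the opening at its end, in the units of the state.
- arm.sense(): the state, without advancing time (a new reading comes with each control period).
- arm.capture(name): name is "scene" or "top"; returns the picture (400x640x3 uint8, red, green, blue); there is no depth.
- arm.camera_model(name): a dict with "fov_y" (degrees; the focal length in pixels is half the picture's height over the tangent of half this angle, whatever the lens; pixels are square), "cx", "cy" (the principal point, pixels), "R" (3x3) and "t" (3): a world point X has camera coordinates R X + t. Camera axes: x right, y down, z forward; pixel columns grow to the right and rows downward; lengths in m; the calibration is good to about 2 mm. A picture is of the moment at which its call begins. camera_model takes no time and is no camera call.
- arm.hand_in(): hands the job in, once; it reports no verdict.
Trained networks look in the newest picture that a camera, given by its name, has taken for a name from the list of things; names that differ only in an ending like _2 or _b are one class to them, and where a whole thing is asked for, a point or a joint stands for the part that bears it (a point fixed in the world has none). Each returns a list of dicts, best first, with "conf" (0 to 1); they miss things now and then, are a little off and sometimes report something else, mostly with a low value. They report only what shows in the picture. A call takes as long as a camera call. They do not tell look-alikes from the thing itself.
- arm.spot_in(camera, target): "box" ([left, top, right, bottom] as shares, 0 to 1, of the picture: columns of its width, rows of its height, round what is visible of it).
- arm.masks_of(camera, target): "region" (400x640 bool, what is visible of it) and "box" ([left, top, right, bottom] as shares, 0 to 1, of the picture: columns of its width, rows of its height, round what is visible of it).
The state is a dict: "clock": time; "joints": joint angles; "joint_vel": joint speeds; "joint_torque": joint torques, N m; "eef_pos": TCP position; "tool_rot": TCP orientation; "contact_force": force on the tool from outside, world axes, zero at the start; "wrist_torque": the same for the moment, N m; "width": finger opening in m.
Only numpy, scipy, OpenCV 4.12 (cv2) and the standard library are available. Lean on these libraries where they do the work, as an engineer would, in place of code of your own. Each camera call takes 0.05 s, during which the arm holds its last target. There are 200 camera calls.

TASK

Slide the bolt on the lid of the white drying chest fully home into its brass keeper. Then test the chest's limit switch, the one with the yellow roller: push its roller arm sideways towards the green block until it trips, hold it tripped for about a second, and let it spring back upright. Leave the red-rollered pump switch and the other things on the bench alone.

Things in the scene. Friction and masses are not known exactly. Their poses are not given: they have to be found in the camera images.
- chest: White drying chest 230 (x) x 270 (y) x 95 mm high, fixed to the bench, grey lid shut. A barrel bolt lies on its top along the chest's y axis, at x = 0; the brass keeper stands on the aluminium rim towards +y, centred at y = +78 mm. Guides and keeper rise 22 mm above the chest top. Origin under the chest's centre; +y is the way the bolt slides home.
- bolt_knob (a point): Point on the axis of the bolt's black upright knob (14 mm diameter), 35 mm above the chest top (130 mm above the bench); the knob's top is 13 mm higher, and the knob stands clear of the guides over its top 26 mm.
- bolt (a joint): Slide of the bolt towards the chest's +y, in m: 0 fully withdrawn, 0.050 fully home in the keeper against its end stop. It starts 0 to 0.015, slides with about 3 N of friction and stays where it is left.
- chest_switch: Stand of the chest's limit switch (the one with the YELLOW roller). Fixed to the bench: aluminium base plate 90 (x) x 100 (y) x 12 mm, grey switch body on it, top at 90 mm, and a steel roller arm standing upright in front of the body's +x face. Origin under the centre of the plate. A green block lies on the plate at its +y end: +y is the direction "towards the green block".
- chest_switch_roller (a point): Centre of the yellow roller (20 mm diameter, 14 mm wide along the stand's x) at the top of the arm, 136 mm above the bench when the arm is upright. The arm swings sideways in the stand's y-z plane about a shaft 60 mm below this point (76 mm above the bench), so the roller travels along an arc of 60 mm radius.
- chest_switch_arm (a joint): Angle of that arm in rad: 0 upright, positive towards the green block. It trips at 0.5 rad (roller moved 29 mm sideways) and has a hard stop at 1.1 rad (53 mm). A spring takes it back upright; about 3 N at the roller holds it at 0.5 rad, 5 N at 0.8 rad.
- pump_switch: Stand of the pump's limit switch (the same kind, with a RED roller), to be left alone. Fixed to the bench: aluminium base plate 90 (x) x 100 (y) x 12 mm, grey switch body on it, top at 90 mm, and a steel roller arm standing upright in front of the body's +x face. Origin under the centre of the plate. A green block lies on the plate at its +y end: +y is the direction "towards the green block".
- pump_switch_roller (a point): Centre of the red roller (20 mm diameter, 14 mm wide along the stand's x) at the top of the arm, 136 mm above the bench when the arm is upright. The arm swings sideways in the stand's y-z plane about a shaft 60 mm below this point (76 mm above the bench), so the roller travels along an arc of 60 mm radius.
- pump_switch_arm (a joint): Angle of the pump switch's arm in rad, 0 upright; to be left alone.
- reagent: Bystander: amber glass jar with a blue cap, 70 mm across, 150 mm tall; origin under its centre
- beaker: Bystander: clear cup, 70 mm across, 90 mm tall; origin under its centre
- spanner: Bystander: steel spanner lying flat; origin under its middle
- clamp_ring: Bystander: aluminium ring, 70 mm across, 12 mm high; origin under its centre
- stopper: Bystander: dark rubber stopper, 44 mm across, 35 mm tall; origin under its centre
Mind the look-alikes: they are no part of the job. What is shaped like the chest_switch but purple is not meant.

How it is judged:
By the outcome, as a careful person would: the job done as asked, in the order asked, and still so for the second after the job is handed in, with the robot touching nothing.
It also fails if it takes over 48 s, if anything falls off the work surface, if the arm or the gripper's body presses on something with over 40 N, if the wrist force passes 120 N, or if a joint passes its speed limit or range.

## Working session

There is one attempt and no reset: what is moved stays moved. The work goes in short steps, Python scripts to look and compute and a tool call to move; the robot and the scene stay as the last step left them, time stands still between calls to the robot, and variables do not carry over. Pictures are saved under pics/ and viewed, about 8 in all and at most 12, crops included, and the job is handed in when it is done.

Besides the shell and the picture viewer there is one more tool, called after ">>>" as a command line: name --argument value ..., lists and objects as JSON in quotes. move_arm: Moves the arm, as the interface text tells. Its arguments: {"type":"object","properties":{"dr":{"type":"array"},"xyz":{"type":"array"},"jaw":{"type":"array"},"grip_force":{"type":"number"}},"required":["dr","xyz","jaw"]}

```bash
mkdir -p pics; python3 - <<'E'
from station import arm
import cv2
for n in("scene","top"):
    cv2.imwrite(f"pics/{n}0.png",arm.capture(n)[:,:,::-1])
    m=arm.camera_model(n);print(n,m)
    for t in("chest","bolt_knob","chest_switch","chest_switch_roller","pump_switch_roller"):
        print(t,[(round(d["conf"],2),[round(b*s) for b,s in zip(d["box"],(640,400,640,400))]) for d in arm.spot_in(n,t)])
print(arm.sense())
E
```

```text
scene {'fov_y': 56.282598779817135, 'cx': 318.18867837132575, 'cy': 195.5868159013259, 'R': array([[-0.83198378,  0.55444672, -0.0197945 ],
       [ 0.38064608,  0.54450081, -0.74741382],
       [-0.40362302, -0.62937088, -0.66406382]]), 't': array([ 0.557956  , -0.10850995,  1.14143474])}
chest [(0.67, [341, 229, 537, 400])]
bolt_knob [(0.78, [395, 246, 449, 306])]
chest_switch [(0.94, [263, 132, 311, 186]), (0.67, [294, 99, 331, 148])]
chest_switch_roller [(0.74, [293, 239, 310, 262]), (0.54, [300, 100, 308, 124]), (0.45, [272, 133, 283, 156])]
pump_switch_roller [(0.66, [330, 160, 346, 182])]
top {'fov_y': 44.065752479742116, 'cx': 319.4597289830147, 'cy': 203.7759654041924, 'R': array([[-7.21245754e-03, -9.99972279e-01, -1.84999935e-03],
       [-9.86508820e-01,  7.41790746e-03, -1.63539975e-01],
       [ 1.63549165e-01,  6.45515551e-04, -9.86534974e-01]]), 't': array([-0.07219849,  0.61569072,  1.47470945])}
chest [(0.85, [161, 173, 258, 258])]
bolt_knob [(0.42, [199, 211, 247, 217])]
chest_switch [(0.78, [419, 257, 454, 286]), (0.76, [384, 206, 417, 237])]
chest_switch_roller [(0.62, [404, 204, 412, 216]), (0.39, [438, 257, 446, 265])]
pump_switch_roller [(0.56, [332, 227, 342, 238])]
{'clock': 0.6, 'joints': array([ 1.58356572e+00,  2.55072829e-01,  1.08173649e-01, -2.19727060e-05,
       -1.42390296e+00, -2.84612773e-01]), 'joint_vel': array([-0.00072132,  0.00066391,  0.00018524, -0.00021854, -0.0005995 ,
        0.00025914]), 'joint_torque': array([ 2.35773092e-03, -3.86188281e+01,  2.37982357e+01,  5.36607608e+00,
       -6.31776456e-04,  1.66870571e-06]), 'eef_pos': array([0.14763926, 0.52978995, 0.23128369]), 'tool_rot': array([-0.5631335 , -0.42763866,  0.5631483 , -0.42763283]), 'contact_force': array([-0.98433012,  0.06055971,  0.16081082]), 'wrist_torque': array([-0.03742121, -0.02893261,  0.07327447]), 'width': 0.0855767651082811}
```

View pics/scene0.png

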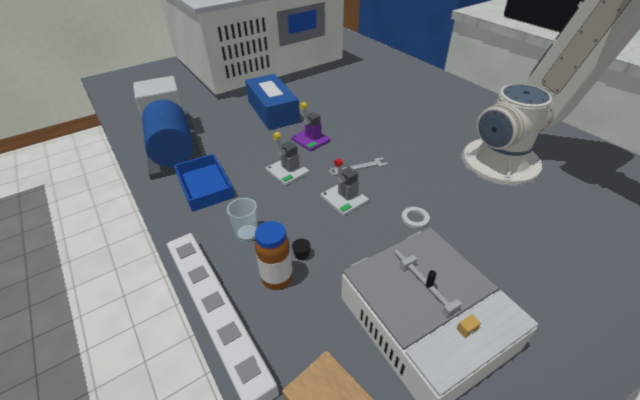

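View pics/top0.png

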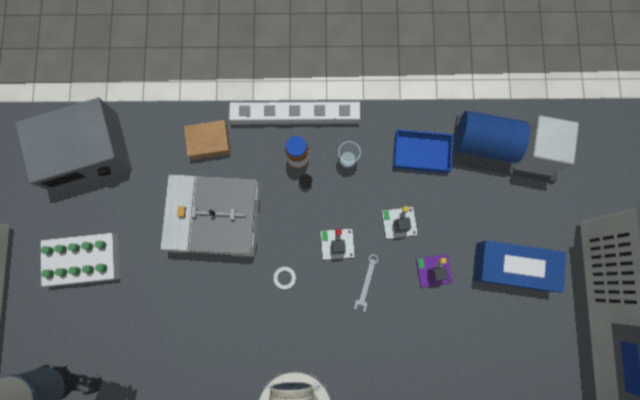

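Candidates: yellow roller on the aluminium stand, scene (278,136) / top (405,210), which is the one I want. Yellow on the purple stand, scene (303,106) / top (443,261), is a decoy. Red, scene (338,162) / top (338,232), is the pump. The bolt knob is at scene (431,278) / top (212,213), with the keeper at top (181,212). Next is a close crop to check the choice.

```bash
python3 - <<'E'
import cv2,numpy as np
t=cv2.imread("pics/top0.png");s=cv2.imread("pics/scene0.png")
def c(im,x,y,w,h,k):return cv2.resize(im[y:y+h,x:x+w],None,fx=k,fy=k,interpolation=cv2.INTER_CUBIC)
A=c(t,160,170,100,75,4);B=c(t,375,197,50,50*3//4+3,8)[:300]
C=c(s,390,230,100,75,4);D=c(s,260,125,80,60,5)
cv2.imwrite("pics/crop0.png",np.vstack([np.hstack([A,B]),np.hstack([C,D])]))
E
```

```text
(no output)
```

View pics/crop0.png

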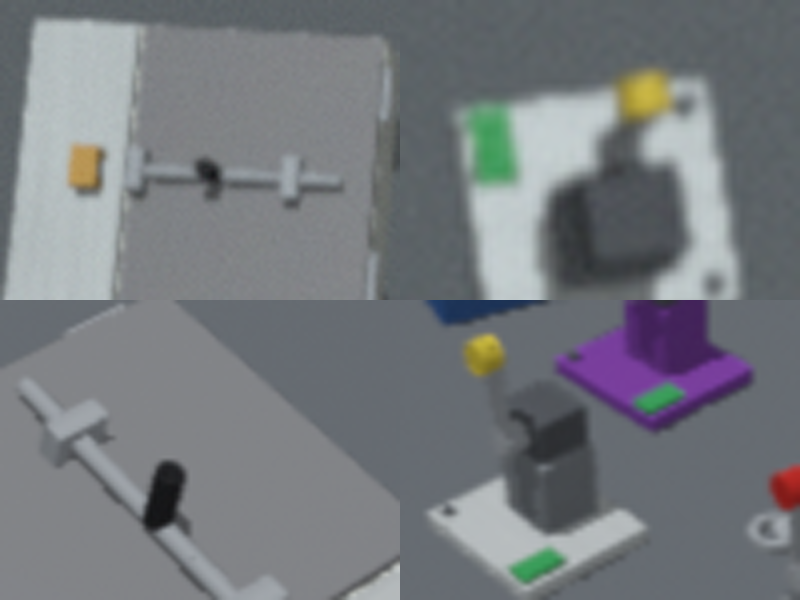

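```bash
cat >h.py <<'E'
from station import arm
import cv2,numpy as np
from scipy.optimize import least_squares
from scipy.spatial.transform import Rotation as Ro
CM={n:arm.camera_model(n) for n in("scene","top")}
def proj(n,X):
    m=CM[n];p=m["R"]@X+m["t"];f=200/np.tan(np.radians(m["fov_y"])/2)
    return np.array([m["cx"]+f*p[0]/p[2],m["cy"]+f*p[1]/p[2]])
def W(q,P):
    c,s=np.cos(q[2]),np.sin(q[2]);return np.array([q[0]+c*P[0]-s*P[1],q[1]+s*P[0]+c*P[1],P[2]])
def blob(im,lo,hi,x,y,r):
    h=cv2.cvtColor(im[:,:,::-1].copy(),cv2.COLOR_BGR2HSV);m=cv2.inRange(h,lo,hi)
    k=np.zeros_like(m);k[y-r:y+r,x-r:x+r]=1;v,u=np.nonzero(m*k);return (u.mean(),v.mean(),len(u))
E
python3 - <<'E'
from h import *
yl=((20,100,80),(35,255,255))
T=cv2.imread("pics/top0.png")[:,:,::-1];S=cv2.imread("pics/scene0.png")[:,:,::-1]
rt=blob(T,*yl,405,209,7);rs=blob(S,*yl,277,136,8);print(rt,rs)
def tri(pt,ps):
    r=least_squares(lambda X:np.r_[proj("top",X)-pt,proj("scene",X)-ps],[.5,0,.1]);return r.x,r.fun
print("roller",tri(rt[:2],rs[:2]))
print("knobtop",tri((211,210.7),(433,271.5)))
def fit(obs,npar,q0):
    def f(q):
        return np.concatenate([proj(n,W(q,np.array([P[0],P[1]+(q[3] if len(P)>3 else 0),P[2]])))-uv for n,P,uv in obs])
    r=least_squares(f,q0,loss="soft_l1");print(np.round(r.x,4),np.round(f(r.x).reshape(-1,2),1).tolist());return r.x
# switch; q[3]=0; roller x offset unknown ->use point with free x
ob=[("top",(.045,.05,.012),(381.9,210.1)),("top",(.045,-.05,.012),(413.1,207)),("scene",(.045,-.05,.012),(265.4,168)),("scene",(.045,.05,.012),(289.8,182.6)),("scene",(-.045,.05,.012),(309.6,170.6))]
q=fit(ob,3,[.5,-.2,0])
X=tri(rt[:2],rs[:2])[0];print("roller in stand",Ro.from_euler('z',-q[2]).apply(X-[q[0],q[1],0]))
ch=[("top",(0,0,.143,1),(211,210.7)),("scene",(0,0,.143,1),(433,271.5)),("top",(0,.078,.117),(181.3,210.5)),("top",(.115,.135,.095),(168.7,175)),("top",(.115,-.135,.095),(256.5,179.3)),("top",(-.115,.135,.095),(162.5,250)),("scene",(.115,.135,.095),(438,391))]
q=fit(ch,4,[.5,.2,0,-.03])
print("knob",W(q,(0,q[3],.13)))
for n in("top","scene"):print(n,[(P,proj(n,W(q,P)).round(1).tolist()) for P in((.115,.135,.095),(.115,-.135,.095),(-.115,.135,.095),(-.115,-.135,.095),(0,.078,.117))])
s=arm.sense();print(Ro.from_quat(s["tool_rot"]).as_matrix().round(3))
E
```

```text
(np.float64(404.8965517241379), np.float64(208.44827586206895), 29) (np.float64(276.4), np.float64(135.46), 50)
roller (array([ 0.5863231 , -0.32563171,  0.13541808]), array([ 0.19023914, -0.29850264,  0.32645285,  0.05037323]))
knobtop (array([0.58134419, 0.23725344, 0.14400131]), array([-0.18530626,  0.13640575, -0.13449434, -0.02021901]))
[ 0.5609 -0.327   0.121 ] [[-0.6, 0.1], [-0.5, -0.8], [0.4, -1.4], [-3.9, -0.1], [0.6, -1.1]]
roller in stand [ 0.02542185 -0.00175582  0.13541808]
[ 0.5804  0.2479 -0.0579 -0.011 ] [[-0.0, 0.7], [0.2, -0.2], [1.5, 0.7], [1.0, -1.1], [2.2, -1.1], [-0.6, -0.1], [0.6, 0.8]]
knob [0.5797492  0.23689712 0.13      ]
top [((0.115, 0.135, 0.095), [169.7, 173.9]), ((0.115, -0.135, 0.095), [258.7, 178.2]), ((-0.115, 0.135, 0.095), [161.9, 249.9]), ((-0.115, -0.135, 0.095), [253.1, 254.5]), ((0, 0.078, 0.117), [182.8, 211.2])]
scene [((0.115, 0.135, 0.095), [438.6, 391.8]), ((0.115, -0.135, 0.095), [340.2, 267.0]), ((-0.115, 0.135, 0.095), [538.3, 319.4]), ((-0.115, -0.135, 0.095), [428.6, 223.0]), ((0, 0.078, 0.117), [468.1, 318.1])]
[[-0.     0.963 -0.269]
 [-0.    -0.269 -0.963]
 [-1.    -0.     0.   ]]
```

The scene crop shows the yellow roller on the bright aluminium stand, with the purple decoy next to it, so the choice stands. The roller triangulates to (0.586,-0.326,0.135) and the knob to about (0.580,0.237). I'll move behind the knob with shut fingers and the tool turned so its -y points along the bolt slide.

>>> move_arm --dr '[[77.7,0,0],[77.7,0,0],[77.7,0,0],[77.7,0,0],[77.7,0,0],[77.7,0,0],[77.7,0,0],[77.7,0,0],[77.7,0,0],[77.7,0,0],[77.7,0,0],[77.7,0,0]]' --xyz '[[0,50.4,20.8],[0,50.4,20.8],[0,50.4,20.8],[0,50.4,20.8],[0,50.4,20.8],[0,50.4,20.8],[0,50.4,20.8],[0,50.4,20.8],[0,50.4,20.8],[0,50.4,20.8],[0,50.4,20.8],[0,50.4,20.8]]' --jaw '[1,1,1,1,1,1,1,1,1,1,1,1]' --grip_force 60

```text
clock: 2.1
eef_pos: [0.5767, 0.195, 0.2316]
tool_rot: [0.707, -0.02, -0.707, -0.02]
contact_force: [-0.6, -0.8, 0.7]
width: 0.0001
```

>>> move_arm --dr '[[0,0,0],[0,0,0],[0,0,0],[0,0,0],[0,0,0]]' --xyz '[[5,0,0],[8.5,0,0],[10,0,0],[10.8,0,0],[10.8,0,0]]' --jaw '[1,1,1,1,1]'

```text
clock: 2.72
eef_pos: [0.5776, 0.1946, 0.1241]
tool_rot: [0.707, -0.02, -0.706, -0.02]
contact_force: [-0.4, 0.2, 1.0]
width: -0.0001
```

```bash
python3 - <<'E'
from h import *
s=cv2.resize(arm.capture("scene")[215:335,370:530,::-1],None,fx=4,fy=4,interpolation=cv2.INTER_CUBIC)
cv2.imwrite("pics/c1.png",s);print(arm.sense()["eef_pos"],arm.sense()["contact_force"])
E
```

```text
[0.57793779 0.19455041 0.12458704] [-0.141026   -0.15216266  0.49804518]
```

View pics/c1.png

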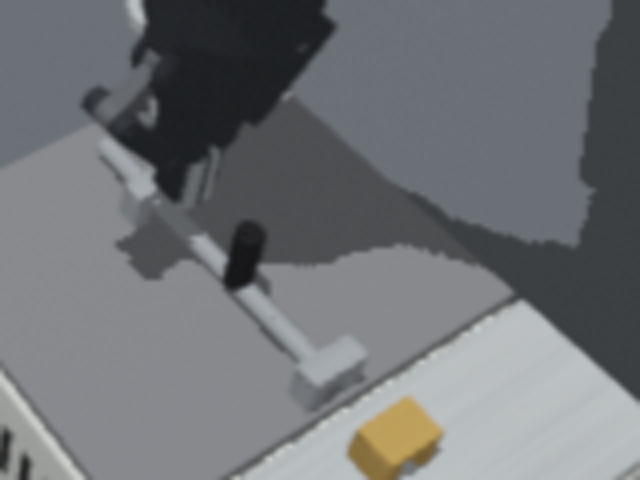

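The picture shows the shut fingertips at crop (185,195), behind the knob at (245,240) and in line with the rod. Now I'll push.

>>> move_arm --dr '[[0,0,0],[0,0,0],[0,0,0],[0,0,0],[0,0,0],[0,0,0],[0,0,0],[0,0,0]]' --xyz '[[0,-1.2,0],[0,-2,0],[0,-2.6,0],[0,-3.2,0],[0,-3.8,0],[0,-4.4,0],[0,-5,0],[0,-5.5,0]]' --jaw '[1,1,1,1,1,1,1,1]'

```text
clock: 3.78
eef_pos: [0.5806, 0.2494, 0.1233]
tool_rot: [0.707, -0.02, -0.707, -0.02]
contact_force: [1.4, -3.0, 1.3]
width: 0.0001
```

>>> move_arm --dr '[[0,0,0],[0,0,0],[0,0,0]]' --xyz '[[0,-0.2,0],[0,-0.4,0],[0,-0.6,0]]' --jaw '[1,1,1]'

```text
clock: 4.15
eef_pos: [0.5808, 0.2551, 0.1233]
tool_rot: [0.707, -0.02, -0.707, -0.02]
contact_force: [1.0, -3.3, 1.5]
width: -0.0001
```

>>> move_arm --dr '[[0,0,0],[0,0,0],[0,0,0]]' --xyz '[[0,-0.2,0],[0,-0.4,0],[0,-0.5,0]]' --jaw '[1,1,1]'

```text
clock: 4.53
eef_pos: [0.5811, 0.2601, 0.1233]
tool_rot: [-0.707, 0.02, 0.707, 0.02]
contact_force: [1.9, -3.3, 1.4]
width: 0.0001
```

>>> move_arm --dr '[[0,0,0],[0,0,0],[0,0,0]]' --xyz '[[0,-0.1,0],[0,-0.2,0],[0,-0.3,0]]' --jaw '[1,1,1]'

```text
clock: 4.9
eef_pos: [0.5812, 0.2631, 0.1232]
tool_rot: [-0.707, 0.02, 0.707, 0.02]
contact_force: [2.1, -4.1, 0.8]
width: 0.0
```

>>> move_arm --dr '[[0,0,0],[0,0,0]]' --xyz '[[0,-0.1,0],[0,-0.2,0]]' --jaw '[1,1]'

```text
clock: 5.15
eef_pos: [0.5813, 0.2651, 0.1232]
tool_rot: [-0.707, 0.02, 0.707, 0.02]
contact_force: [1.4, -3.1, 0.6]
width: 0.0002
```

>>> move_arm --dr '[[0,0,0],[0,0,0]]' --xyz '[[0,-0.1,0],[0,-0.2,0]]' --jaw '[1,1]'

```text
clock: 5.4
eef_pos: [0.5814, 0.2658, 0.1233]
tool_rot: [-0.707, 0.021, 0.707, 0.019]
contact_force: [2.5, -8.5, 0.9]
width: -0.0002
```

>>> move_arm --dr '[[0,0,0],[0,0,0]]' --xyz '[[0,-0.1,0],[0,-0.15,0]]' --jaw '[1,1]'

```text
clock: 5.65
eef_pos: [0.5814, 0.2658, 0.1233]
tool_rot: [-0.706, 0.022, 0.707, 0.019]
contact_force: [2.8, -10.4, 1.7]
width: -0.0001
```

>>> move_arm --dr '[[0,0,0],[0,0,0],[0,0,0],[0,0,0],[0,0,0]]' --xyz '[[0,1,0],[0,3,0],[-4,4,0],[-9,4,0],[-9,4,0]]' --jaw '[1,1,1,1,1]'

```text
clock: 6.28
eef_pos: [0.5812, 0.2289, 0.2185]
tool_rot: [0.71, -0.018, -0.704, -0.022]
contact_force: [0.3, 0.4, -1.0]
width: -0.0
```

```bash
python3 - <<'E'
from h import *
s=cv2.resize(arm.capture("scene")[215:335,370:530,::-1],None,fx=4,fy=4,interpolation=cv2.INTER_CUBIC)
cv2.imwrite("pics/c2.png",s);print(arm.sense()["eef_pos"],arm.sense()["contact_force"])
q=[.5804,.2479,-.0579]
for y in(.032,.036,.040):print(y,((proj("scene",W(q,(0,y,.143)))-[370,215])*4).round(1),((proj("scene",W(q,(0,-.011,.143)))-[370,215])*4).round(1))
E
```

```text
[0.57984957 0.22876659 0.2155794 ] [-0.18219851 -0.05405365 -0.80170166]
0.032 [324.5 295.8] [253.  225.1]
0.036 [331.4 302.6] [253.  225.1]
0.04 [338.5 309.6] [253.  225.1]
```

View pics/c2.png

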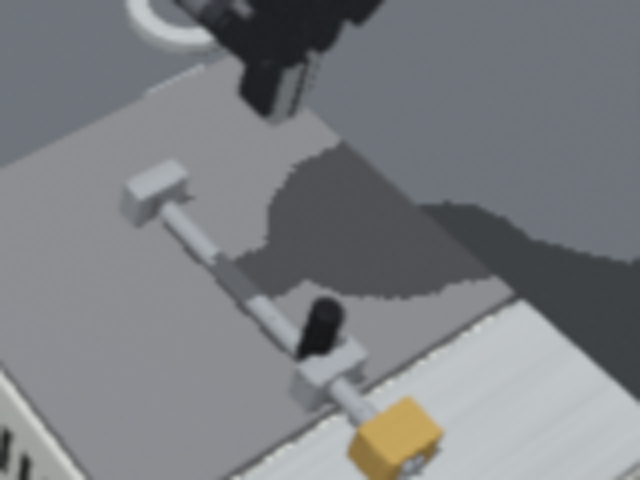

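The bolt runs through the brass keeper and shows on its far side, at crop (395,435), with the knob against the guide. The force rise at the stop agrees, so it is home. Next I'll travel high to the -y side of the yellow roller.

>>> move_arm --dr '[[-9.6,0,0],[-9.6,0,0],[-9.6,0,0],[-9.6,0,0],[-9.6,0,0],[-9.6,0,0],[-9.6,0,0],[-9.6,0,0],[-9.6,0,0],[-9.6,0,0],[-9.6,0,0],[-9.6,0,0]]' --xyz '[[-1,59.9,-4.5],[-1,59.9,-4.5],[-1,59.9,-4.5],[-1,59.9,-4.5],[-1,59.9,-4.5],[-1,59.9,-4.5],[-1,59.9,-4.5],[-1,59.9,-4.5],[-1,59.9,-4.5],[-1,59.9,-4.5],[-1,59.9,-4.5],[-1,59.9,-4.5]]' --jaw '[1,1,1,1,1,1,1,1,1,1,1,1]'

```text
clock: 7.82
eef_pos: [0.5896, -0.3716, 0.222]
tool_rot: [-0.706, -0.04, 0.707, -0.038]
contact_force: [-0.3, 0.3, 0.3]
width: 0.0001
```

>>> move_arm --dr '[[0,0,0],[0,0,0],[0,0,0],[0,0,0],[0,0,0]]' --xyz '[[5,0,0],[8.5,0,0],[10,0,0],[10.8,0,0],[10.8,0,0]]' --jaw '[1,1,1,1,1]'

```text
clock: 8.45
eef_pos: [0.5905, -0.3719, 0.1161]
tool_rot: [0.706, 0.039, -0.706, 0.039]
contact_force: [-0.3, 0.6, 0.7]
width: -0.0
```

```bash
python3 - <<'E'
from h import *
s=cv2.resize(arm.capture("scene")[90:195,230:370,::-1],None,fx=4,fy=4,interpolation=cv2.INTER_CUBIC)
t=cv2.resize(arm.capture("top")[180:250,375:440,::-1],(390,420),interpolation=cv2.INTER_CUBIC)
cv2.imwrite("pics/c3.png",cv2.resize(np.hstack([s,t]),None,fx=.84,fy=.84));print(arm.sense()["eef_pos"],arm.sense()["contact_force"])
E
```

```text
[ 0.59076068 -0.37229605  0.11693379] [0.31345584 0.21650523 0.58835754]
```

View pics/c3.png

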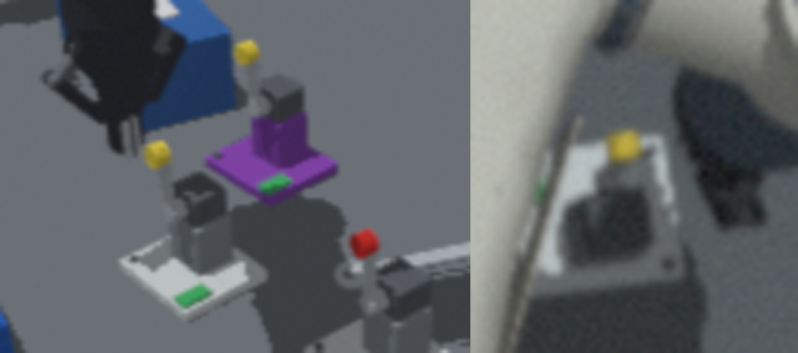

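```bash
python3 - <<'E'
from h import *
p=arm.sense()["eef_pos"]
for X in(p,p+[0,0,.02],p+[0,0,.08],np.array([.586,-.326,.136])):
    print((proj("scene",X)-[230,90])*3.36,(proj("top",X)-[375,180])*5.04+[470,0])
E
```

```text
[127.62088476 148.76374601] [695.87007197 138.67784969]
[125.00437048 128.20072489] [702.75552366 133.26352935]
[116.74052353  63.2556715 ] [724.59596564 116.08947096]
[157.06298733 151.97564062] [622.46677473 142.26749319]
```

The fingertip is at crop (122,150) in the scene view, left of the yellow roller at (157,154), matching its projection. The dark shape at (735,210) in the top view is probably the gripper's shadow. Now I'll push in stages.

>>> move_arm --dr '[[0,0,0],[0,0,0],[0,0,0],[0,0,0],[0,0,0],[0,0,0]]' --xyz '[[0,-1,0],[0,-1.8,0],[0.2,-2.6,0],[0.2,-3.2,0],[0.2,-3.8,0],[0.2,-4.2,0]]' --jaw '[1,1,1,1,1,1]'

```text
clock: 9.3
eef_pos: [0.5853, -0.3304, 0.1133]
tool_rot: [0.706, 0.039, -0.706, 0.039]
contact_force: [0.8, -3.1, -1.4]
width: -0.0006
```

>>> move_arm --dr '[[0,0,0],[0,0,0],[0,0,0],[0,0,0]]' --xyz '[[0,-0.6,0],[0,-1.2,0],[0,-1.7,0],[0,-1.9,0]]' --jaw '[1,1,1,1]'

```text
clock: 9.8
eef_pos: [0.5836, -0.3118, 0.114]
tool_rot: [0.706, 0.039, -0.706, 0.04]
contact_force: [-0.2, -5.2, 0.8]
width: 0.0002
```

```bash
python3 - <<'E'
from h import *
im=arm.capture("scene")
cv2.imwrite("pics/c4.png",cv2.resize(im[100:190,240:340,::-1],None,fx=6,fy=6,interpolation=cv2.INTER_CUBIC))
print(arm.sense()["eef_pos"],arm.sense()["contact_force"],blob(im,(20,100,80),(35,255,255),285,145,16))
q=[.5609,-.327,.11]
for a in(0,.5,.6,.7,.8,.9):print(a,proj("scene",W(q,(.0254,.06*np.sin(a),.076+.06*np.cos(a)))))
E
```

```text
[ 0.58360339 -0.31162491  0.11405141] [ 0.7522483  -4.60410213  0.35431237] (np.float64(285.45283018867923), np.float64(145.69811320754718), 53)
0 [277.01599042 135.53858135]
0.5 [283.449295   142.20696233]
0.6 [284.6626914 143.9799694]
0.7 [285.81789097 145.85680844]
0.8 [286.90147134 147.81588755]
0.9 [287.90094292 149.83452272]
```

View pics/c4.png

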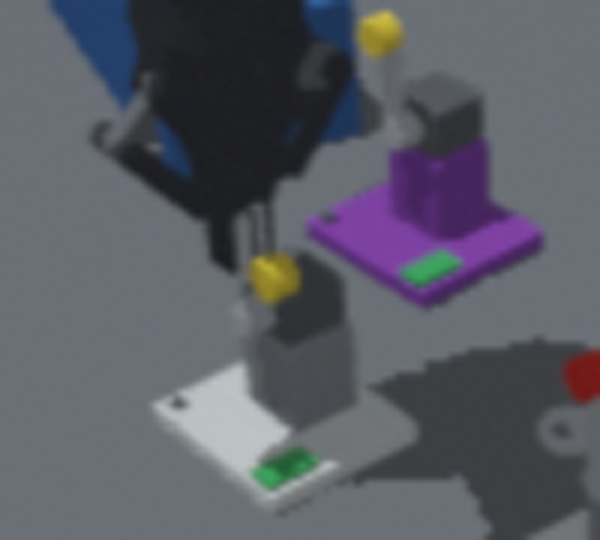

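The roller is at (285.5,145.7), which is an arm angle of about 0.69 rad; the roughly 4.6 N force agrees. It is tripped. I'll hold for about a second, then let it back gently.

>>> move_arm --dr '[[0,0,0],[0,0,0],[0,0,0],[0,0,0],[0,0,0],[0,0,0],[0,1,0],[0,0,0],[0,0,0],[0,0,0],[0,0,0],[0,0,0]]' --xyz '[[0,0,0],[0,0,0],[0,0,0],[0,0,0],[0,0,0],[0,0,0],[0,1.2,0],[0,2.4,0],[0,3.6,0],[0,5,0],[0,6.2,0],[0,6.2,0]]' --jaw '[1,1,1,1,1,1,1,1,1,1,1,1]'

```text
clock: 11.35
eef_pos: [0.5898, -0.3739, 0.1127]
tool_rot: [-0.706, -0.039, 0.706, -0.038]
contact_force: [0.3, 0.3, -0.4]
width: 0.0001
```

>>> move_arm --dr '[[0,0,0],[0,0,0],[0,0,0],[0,0,0]]' --xyz '[[-5,0,0],[-10,0,0],[-12,0,0],[-12,0,0]]' --jaw '[1,1,1,1]'

```text
clock: 11.85
eef_pos: [0.5909, -0.373, 0.2355]
tool_rot: [0.707, 0.039, -0.705, 0.04]
contact_force: [0.2, -0.3, -1.0]
width: 0.0002
```

```bash
python3 - <<'E'
from h import *
im=arm.capture("scene");cv2.imwrite("pics/c5.png",im[:,:,::-1])
o=cv2.imread("pics/scene0.png")[:,:,::-1]
yl=((20,100,80),(35,255,255));rd=((0,130,70),(8,255,255))
for i in(o,im):print(blob(i,*yl,277,136,14),blob(i,*rd,338,163,10))
s=arm.sense();print(s["clock"],s["eef_pos"],s["contact_force"])
E
```

```text
(np.float64(276.4), np.float64(135.46), 50) (np.float64(337.80392156862746), np.float64(162.13725490196077), 51)
(np.float64(276.78), np.float64(135.76), 50) (np.float64(337.6792452830189), np.float64(162.20754716981133), 53)
11.9 [ 0.59035022 -0.37252637  0.233379  ] [ 0.06148752  1.08220559 -0.73314774]
```

View pics/c5.png

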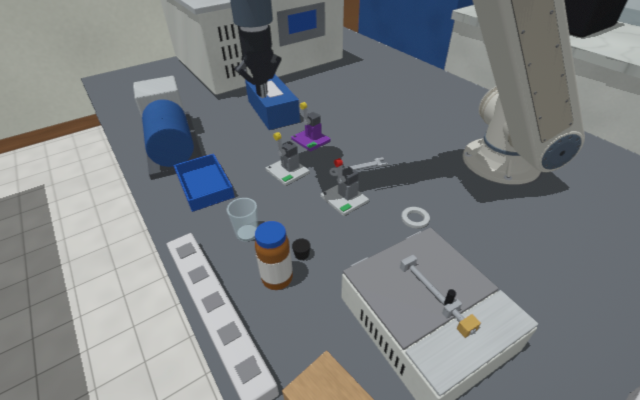

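The yellow roller is upright again at (276.8,135.8) and the red one hasn't moved. The bolt is still in its keeper at (468,325), the bystanders are where they were, and the gripper is clear.

```bash
python3 -c "
from station import arm
print(arm.hand_in())"
```

```text
the job is handed in; nothing more can be done
None
```

Both parts of the job are done in the order asked, and I handed it in at about 12 s of the 48 s allowed.

- **Bolt:** I pushed the knob with the shut fingers until it stopped moving. The force rose from about 3 N to 10 N with no further travel, and the picture shows the bolt right through its brass keeper.
- **Chest switch (yellow roller):** I pushed the arm towards the green block to about 0.69 rad, judged from the picture; the roughly 4.6 N reading agrees. It trips at 0.5 rad. I held it there for about a second and eased it back. The roller returned to within half a pixel of where it started.
- **Final checks:** The red roller, the purple look-alike and the bystanders look unmoved in the last picture. The gripper is clear of everything.

No check failed. One point in the plate-corner fit for the switch was about 4 pixels off, so I used the directly measured roller position instead.

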